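# Open the orange-labelled parts carton for inspection

## Robot

A 6-joint arm with a two-finger parallel gripper is mounted at the origin on the work surface. World frame = base frame: x ahead of the robot, y to its left, z up, the work surface at z = 0. Lengths are in m, angles in degrees, forces in N, time in s.
With the tool pointing down it reaches from about 0.4 to 0.825 m from the base axis. Payload 7 kg.
Tool frame: the origin (TCP) lies midway between the tips of the shut fingers; the grasp point (between the pads) lies 19 mm behind it; z points along the fingers, x is the direction in which the jaws open and shut, and the axes are right-handed (so a half turn about z gives the same grasp; the last joint's range is limited). The gripper opens to 88 mm and grips with 3 to 60 N. Pads are 19 mm wide; open, the fingers measure 130 mm over their backs; the gripper's body (78 mm by 193 mm) begins 47 mm behind the grasp point.
Start: joints at [-47.034, 20.546, 0.682, 0, -70.136, -16.507], TCP at [0.301, -0.604, 0.189] pointing down, gripper open.
Joint ranges: [-176.03, 176.03], [-82.01, 121.73], [-58.28, 71.71], [-173.87, 95.51], [-174.79, -0.11], [-173.66, 173.66]. Speed limits (degrees/s): [136.94, 136.94, 172.46, 180, 180, 180].

## Interface

Orientations are given as [roll, pitch, yaw] about the fixed x, y, z axes, in that order (R = Rz(yaw) Ry(pitch) Rx(roll)).
In Python, from plant import * gives the robot as it stands. The module is installed in compiled form; this text tells all that it offers.
- The arm moves only by the shell command python3 -m pendant 'ROWS' [OPENING]. ROWS is JSON, a list that holds one entry, the list of rows, each a list of 6 numbers: the shift along the world's x, y, z in mm, then the turn, a rotation vector about the world's x, y, z in degrees. A call has 1 to 10 rows; each row is the pose to reach, as a shift and turn from the pose commanded when the call began; what a row does not reach only later rows make up. A row lasts 1/8 s, in which the tool goes at most 62.5 mm and 10.7 degrees, less where a joint would pass 70% of its speed; a pose out of reach is approached as far as the arm can. A call with a gripper value outside its range is refused whole. OPENING is the closure, from -1 (fully open) to 1 (shut), set as the call begins (- or left out, the last holds). The fingers move at their own pace and stop on an object; the grip force is fixed at half the most. Time passes only in rows, so rows that repeat a pose let the fingers close. It gives the time, the measured TCP pose, the force and the opening at its end, in the units of the state.
- get_obs(): the state, without advancing time (a new reading comes with each control period).
- snapshot(name): name is "scene" or "top"; returns a dict with "pixels" (384x512x3 uint8, red, green, blue), "depth" (384x512 float32, m along the optical axis (not along the pixel's ray), 0 where there is no reading), "fx", "fy", "cx", "cy" (pixels), "dist" ([k1, k2, p1, p2, k3] as OpenCV has them; the pictures are not rectified), "pose" (4x4, takes a point from camera to world coordinates). Camera axes: x right, y down, z forward; pixel columns grow to the right and rows downward; lengths in m; the calibration is good to about 2 mm. A picture is of the moment at which its call begins.
- close_job(): hands the job in, once; it reports no verdict.
The state is a dict: "clock": time; "joint_pos": joint angles; "qvel": joint speeds; "tau": joint torques, N m; "tool_pos": TCP position; "orientation": TCP orientation; "force": force on the tool from outside, world axes, zero at the start; "moment": the same for the moment, N m; "opening": finger opening in m.
Only numpy, scipy, OpenCV 4.12 (cv2) and the standard library are available. Lean on these libraries where they do the work, as an engineer would, in place of code of your own. Each camera call takes 0.05 s, during which the arm holds its last target. There are 200 camera calls.

## Task

The parts in the orange-labelled carton are next to be measured. Swing both of its half-closed flaps open, each well past upright so that it leans outwards, and leave the blue-labelled carton untouched.

Things in the scene. Friction and masses are not known exactly. Their poses are not given: they have to be found in the camera images.
- carton_orange: open-topped cardboard carton, orange labels on sides and flaps, 170 (x) by 130 (y) by 110 mm high, fixed to the table. Origin: centre of the underside; z up; its -x side roughly faces the robot. Two flaps hinge on the -x (near) and +x (far) top edges, with a slot at least 85 mm wide between their free edges at the middle. Contents (brass bushings in foam) reach 60 mm up
- orange_near_flap (a joint): angle (rad) of the orange carton's near flap: panel 60 mm long, 128 wide, 4 thick, hinged along carton y at x = -85, z = 110 mm. 0 = flat over the opening, free edge towards the middle; 1.57 = upright; more = leaning outwards; stop at 2.8. Starts ajar at 0.8 to 1.15. The stiff crease (0.04 N m) keeps it where it is left; a few newtons outwards on its inner face turn it
- orange_far_flap (a joint): angle (rad) of the orange carton's far flap: panel 60 mm long, 128 wide, 4 thick, hinged along carton y at x = +85, z = 110 mm. 0 = flat over the opening, free edge towards the middle; 1.57 = upright; more = leaning outwards; stop at 2.8. Starts ajar at 0.8 to 1.15. The stiff crease (0.04 N m) keeps it where it is left; a few newtons outwards on its inner face turn it
- carton_blue: the same carton with blue labels and steel bushings, its flaps also ajar; origin and size as for the orange one. Not to be touched
Not all that is in view belongs to the job. Leave any turquoise look-alike of the carton_orange alone.

How it is judged:
By the outcome, as a careful person would: the job done as asked, in the order asked, and still so for the second after the job is handed in, with the robot touching nothing.
It also fails if it takes over 40 s, if anything falls off the work surface, if the arm or the gripper's body presses on something with over 40 N, if the wrist force passes 120 N, or if a joint passes its speed limit or range.

## Working session

There is one attempt and no reset: what is moved stays moved. The work goes in short steps, Python scripts to look and compute and a shell command to move; the robot and the scene stay as the last step left them, time stands still between calls to the robot, and variables do not carry over. Pictures are saved under pics/ and viewed, about 8 in all and at most 12, crops included, and the job is handed in when it is done.

```bash
mkdir -p pics; cat > h.py <<'E'
from plant import *
import numpy as np, cv2
def shot(n,f):
    s=snapshot(n); np.savez('pics/'+f+'.npz',**s)
    cv2.imwrite('pics/'+f+'.png',s['pixels'][:,:,::-1]); return s
def world(s):
    h,w=s['depth'].shape
    u,v=np.meshgrid(np.arange(w),np.arange(h))
    K=np.array([[s['fx'],0,s['cx']],[0,s['fy'],s['cy']],[0,0,1.]])
    p=cv2.undistortPoints(np.stack([u,v],-1).reshape(-1,1,2).astype(float),K,np.array(s['dist'],float)).reshape(h,w,2)
    d=s['depth'][...,None]; P=np.concatenate([p*d,d],-1)
    T=np.array(s['pose']); return P@T[:3,:3].T+T[:3,3]
E
python3 - <<'E'
from h import *
a=shot('scene','s1');b=shot('top','t1')
o=get_obs();print(o)
print(a['pose'],b['pose'])
cv2.imwrite('pics/both.png',cv2.resize(np.hstack([a['pixels'],b['pixels']])[:,:,::-1],(800,300)))
E
```

```text
{'clock': 0.1, 'joint_pos': array([-4.70325523e+01,  2.05867858e+01,  6.38986173e-01, -1.70135612e-02,
       -7.01348170e+01, -1.65060295e+01]), 'qvel': array([-0.04258662, -0.10336838,  0.07667311,  0.11238332, -0.05077416,
        0.00044501]), 'tau': array([-1.21254881e-03, -5.84160125e+01,  2.93753403e+01,  7.01544017e+00,
        1.01822478e-02, -2.98039515e-05]), 'tool_pos': array([ 0.30051995, -0.60386898,  0.18802456]), 'orientation': array([-1.79991861e+02, -8.37566023e-02,  1.16455619e+02]), 'force': array([0.52824745, 0.00709802, 0.4107101 ]), 'moment': array([-0.00533948, -0.03418725,  0.0581025 ]), 'opening': 0.0874406032692837}
[[-0.60616072  0.63059038 -0.48469058  1.10536711]
 [ 0.79533447  0.47790977 -0.37288783  0.54858281]
 [-0.00350112 -0.61152108 -0.79122039  1.09891343]
 [ 0.          0.          0.          1.        ]] [[ 2.20247505e-02 -9.89568287e-01  1.42371050e-01  3.77348596e-01]
 [-9.99753332e-01 -2.22077160e-02  3.03897942e-04  7.20894733e-02]
 [ 2.86100809e-03 -1.42342625e-01 -9.89813312e-01  1.05571222e+00]
 [ 0.00000000e+00  0.00000000e+00  0.00000000e+00  1.00000000e+00]]
```

View pics/s1.png

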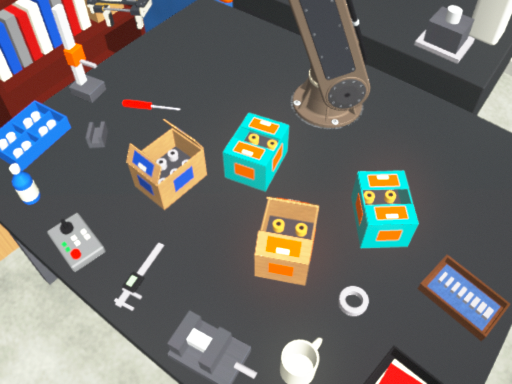

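View pics/t1.png

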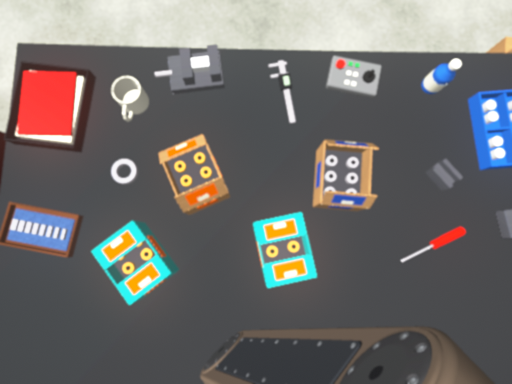

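The scene view shows the candidates: the cardboard carton with orange labels at (288,240), turquoise look-alikes at (257,150) and (385,210), and the blue carton at (167,170). In the top view these are (193,173), (285,250), (131,262) and (345,175). I choose the cardboard one at top (193,173), and will measure it and check it in a close crop.

```bash
python3 - <<'E'
from h import *
L=lambda f:dict(np.load('pics/'+f+'.npz'))
a,b=L('s1'),L('t1')
Pa,Pb=world(a),world(b)
def sel(P,c,r=.13):
    return (np.hypot(P[...,0]-c[0],P[...,1]-c[1])<r)&(P[...,2]>.01)
print(Pb[173,193],Pb[175,345],Pb[250,285],Pb[262,131])
for nm,(v,u) in dict(orange=(173,193),blue=(175,345),t1=(250,285),t2=(262,131)).items():
    c=Pb[v,u]
    P=np.vstack([Q[sel(Q,c)] for Q in (Pa,Pb)])
    # rim / body points between .09 and .112
    q=P[(P[:,2]>.02)&(P[:,2]<.113)]
    r=cv2.minAreaRect((q[:,:2]*1000).astype(np.float32))
    print(nm,r,'zmax',np.percentile(P[:,2],99.5))
A=a['pixels'][180:300,235:345];B=b['pixels'][120:225,140:245]
A=cv2.resize(A,(400,436),interpolation=2);B=cv2.resize(B,(400,436),interpolation=2)
cv2.imwrite('pics/crop.png',np.hstack([A,B])[:,:,::-1])
E
```

```text
[0.56882593 0.23295849 0.04117671] [ 0.5732409  -0.20267933  0.03873814] [ 0.35714079 -0.03209749  0.04100241] [0.3159224  0.39064343 0.04619661]
orange ((555.11865234375, 221.28805541992188), (182.3903045654297, 131.79034423828125), 24.489870071411133) zmax 0.1603743919998023
blue ((563.3988647460938, -186.95999145507812), (136.68577575683594, 179.3330841064453), 86.8800277709961) zmax 0.16675873848987446
t1 ((357.9715576171875, -23.478790283203125), (177.31405639648438, 132.95751953125), 12.559593200683594) zmax 1.0557122194165307
t2 ((319.2457580566406, 369.6068115234375), (177.26693725585938, 133.98870849609375), 39.04713821411133) zmax 0.11885992350216629
```

View pics/crop.png

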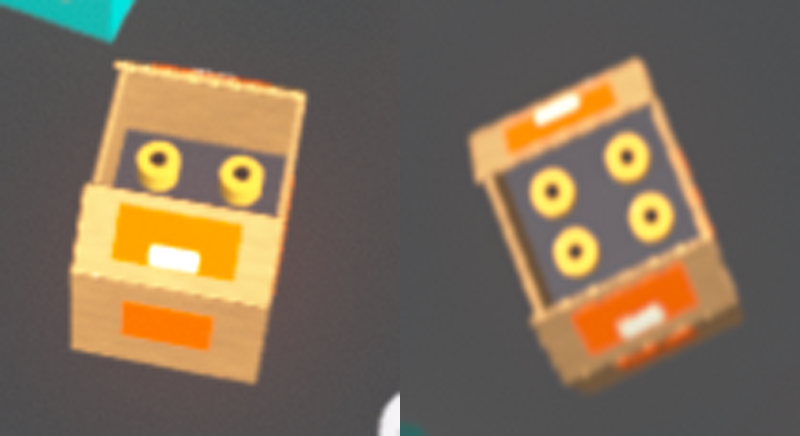

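The crop confirms it: cardboard with orange labels, four brass bushings, and both flaps ajar. Its centre is about (0.555, 0.221) with yaw about 24.5°. The jaw axis is already nearly along the carton's y, so I will shut the fingers, lift, and travel high.

```bash
python3 -m pendant '[[[0,0,60,0,0,0],[0,0,120,0,0,0],[0,0,150,0,0,0],[18,57,150,0,0,0],[36,114,150,0,0,0],[54,171,150,0,0,0],[72,228,150,0,0,0],[90,285,150,0,0,0],[108,342,150,0,0,0],[126,400,150,0,0,-2]]]' 1
python3 -m pendant '[[[18,57,0,0,0,0],[36,114,0,0,0,0],[54,171,0,0,0,0],[72,228,0,0,0,0],[90,285,0,0,0,0],[108,342,0,0,0,0],[120,385,0,0,0,0],[129,421,0,0,0,0],[129,421,0,0,0,0],[129,421,0,0,0,0]]]'
python3 - <<'E'
from h import *
from scipy.optimize import least_squares
a=shot('scene','s2');o=get_obs();print(o['tool_pos'],o['orientation'],o['clock'],o['force'])
# carton fit from first images: outer side walls' points below rim, both views
L=lambda f:dict(np.load('pics/'+f+'.npz'))
P=np.vstack([world(L(f))[...,:].reshape(-1,3) for f in('s1','t1')])
P=P[np.hypot(P[:,0]-.555,P[:,1]-.221)<.15]
def loc(c,y,P):
    d=P[:,:2]-c;C,S=np.cos(y),np.sin(y);return np.c_[d[:,0]*C+d[:,1]*S,-d[:,0]*S+d[:,1]*C,P[:,2]]
W=P[(P[:,2]>.015)&(P[:,2]<.104)]
def f(p):
    q=np.abs(loc(p[:2],p[2],W));e=np.c_[q[:,0]-.085,q[:,1]-.065]
    m=np.where(e.max(1)>-.004,e.max(1),np.nan);return m
def g(p):
    m=f(p);return np.where(np.isnan(m)|(abs(m)>.015),.004,m)
from scipy.optimize import minimize
r=minimize(lambda p:np.minimum(np.abs(g(p)),.004).sum(),[.555,.221,np.radians(24.5)],method='Nelder-Mead',options=dict(initial_simplex=[[.555,.221,.428],[.562,.221,.428],[.555,.228,.428],[.555,.221,.47]]))
c=r.x;print(c[:2],np.degrees(c[2]),len(W))
q=loc(c[:2],c[2],P);
for s in(-1,1):
    k=q[(q[:,2]>.122)&(q[:,2]<.18)&(abs(q[:,1])<.06)&(s*q[:,0]>0)]
    print(s,len(k),np.degrees(np.median(np.arctan2(k[:,2]-.11,.085-s*k[:,0]))),np.percentile(s*k[:,0],5),k[:,2].max())
E
```

```text
clock: 1.35
tool_pos: [0.4267, -0.2024, 0.3388]
orientation: [180.0, -0.0, 114.4]
force: [1.3, -0.6, -0.3]
opening: 0.0005
clock: 2.6
tool_pos: [0.5555, 0.2166, 0.3384]
orientation: [-179.9, 0.0, 114.5]
force: [-1.0, -0.6, 0.8]
opening: 0.0003
[0.5555321  0.21621085 0.33878599] [-1.79980931e+02  7.93371073e-03  1.14449126e+02] 2.65 [0.53100661 0.33445445 0.36238041]
[0.55315948 0.22470463] 24.888849057151287 4263
-1 872 54.766955970062256 0.04685040806137692 0.16365163995258225
1 1456 53.786662277349116 0.04707586036256563 0.16191885381048254
```

View pics/s2.png

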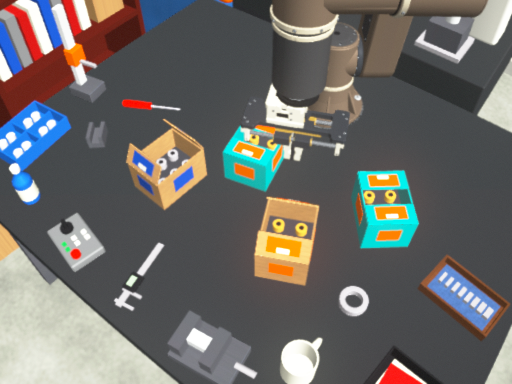

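The view shows the gripper at about (295,130), high above the carton, with the scene otherwise unchanged. Before descending I'll check the fingertip shape.

```bash
python3 - <<'E'
from h import *
s=dict(np.load('pics/s2.npz'));o=get_obs()
T=np.linalg.inv(s['pose']);K=np.array([[s['fx'],0,s['cx']],[0,s['fy'],s['cy']],[0,0,1.]])
print(cv2.projectPoints(np.array([o['tool_pos'],o['tool_pos']+[0,0,.066]]),cv2.Rodrigues(T[:3,:3])[0],T[:3,3],K,np.array(s['dist'],float))[0])
P=world(s);q=P-o['tool_pos'];y=np.radians(24.9);C,S=np.cos(y),np.sin(y)
lx=q[...,0]*C+q[...,1]*S;ly=-q[...,0]*S+q[...,1]*C
for z in range(-30,110,10):
    m=(q[...,2]*1e3>z)&(q[...,2]*1e3<z+10)&(abs(lx)<.12)&(abs(ly)<.14)
    if m.sum():print(z,m.sum(),(lx[m].min()*1e3).round(),(lx[m].max()*1e3).round(),(ly[m].min()*1e3).round(),(ly[m].max()*1e3).round())
cv2.imwrite('pics/c2.png',cv2.resize(s['pixels'][70:190,220:370],(750,600),interpolation=2)[:,:,::-1])
E
```

```text
[[[290.89758308 168.20837062]]

 [[292.67170949 146.5166842 ]]]
30 8 1.0 8.0 -7.0 4.0
40 51 -5.0 11.0 -15.0 17.0
50 62 2.0 12.0 -16.0 17.0
60 52 7.0 14.0 -16.0 18.0
70 50 6.0 13.0 -18.0 20.0
80 14 -14.0 12.0 -5.0 1.0
90 2 -9.0 2.0 -3.0 -2.0
100 79 2.0 40.0 -87.0 88.0
```

View pics/c2.png

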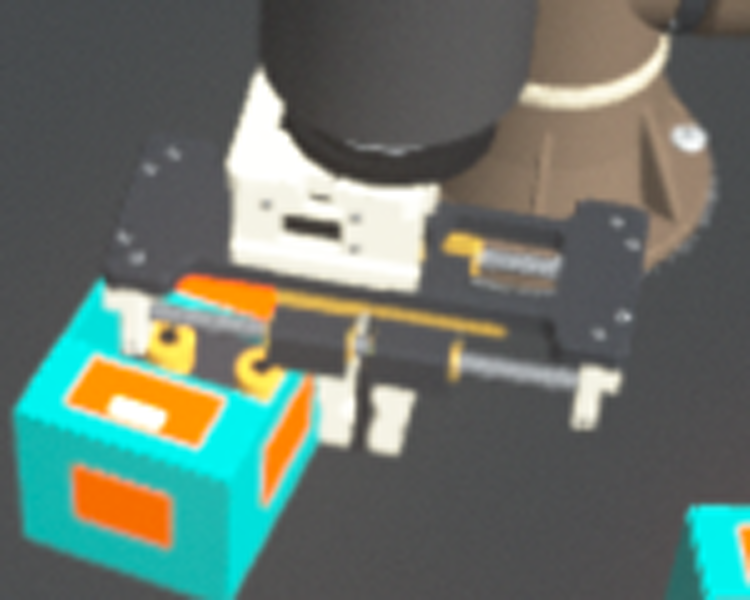

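The shut fingers' tips are at about (293,160) in the full picture, slightly above the projected TCP at (291,168). I'll descend between the flaps and check from there.

```bash
python3 -m pendant '[[[-3,8,-50,0,0,0],[-3,8,-100,0,0,0],[-3,8,-140,0,0,0],[-3,8,-170,0,0,0],[-3,8,-190,0,0,0],[-3,8,-204,0,0,0],[-3,8,-204,0,0,0]]]'
python3 - <<'E'
from h import *
s=shot('scene','s3');o=get_obs();print(o['tool_pos'],o['force'])
cv2.imwrite('pics/c3.png',cv2.resize(s['pixels'][130:300,200:370],(600,600),interpolation=2)[:,:,::-1])
E
```

```text
clock: 3.52
tool_pos: [0.5524, 0.2239, 0.1345]
orientation: [-179.9, 0.0, 114.4]
force: [-0.3, 0.4, 0.6]
opening: 0.0004
[0.55300859 0.22435089 0.13537168] [-0.30776666  0.75787886  0.82071811]
```

View pics/c3.png

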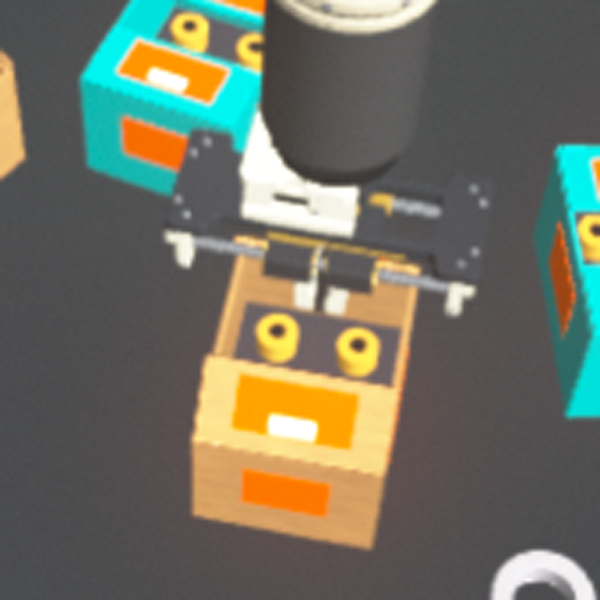

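The shut fingers are between the flaps at crop (320,290), touching nothing. I now push along carton +x to open the far flap.

```bash
python3 -m pendant '[[[14,6,0,0,0,0],[27,13,0,0,0,0],[41,19,0,0,0,0],[50,23,0,0,0,0],[59,27,0,0,0,0],[68,32,0,0,0,0]]]'
python3 -m pendant '[[[9,4,0,0,0,0],[18,8,0,0,0,0],[27,13,0,0,0,0],[36,17,0,0,0,0],[41,19,0,0,0,0],[41,19,0,0,0,0]]]'
python3 - <<'E'
from h import *
s=shot('scene','s4');o=get_obs();print(o['tool_pos'],o['force'])
cv2.imwrite('pics/c4.png',cv2.resize(s['pixels'][150:320,200:370],(600,600),interpolation=2)[:,:,::-1])
E
```

```text
clock: 4.32
tool_pos: [0.6212, 0.2569, 0.1347]
orientation: [-180.0, 0.0, 114.5]
force: [-0.2, -0.2, -0.4]
opening: 0.0003
clock: 5.08
tool_pos: [0.6619, 0.2757, 0.1346]
orientation: [-180.0, 0.0, 114.5]
force: [0.2, -0.9, 0.2]
opening: 0.0001
[0.66166245 0.27568075 0.13466538] [0.06015951 0.35655238 0.2385278 ]
```

View pics/c4.png

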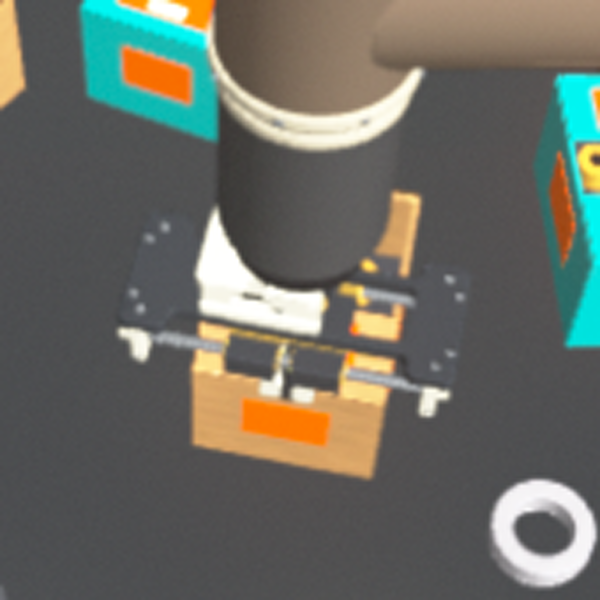

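The fingers passed over the far flap: there was no force and the flap is unmoved behind the gripper. The tips seen at crop (285,400) sit higher than the reported TCP, so I'll quantify the offset.

```bash
python3 - <<'E'
from h import *
from scipy.optimize import least_squares
o=get_obs()
for f,t,px in(('s2',[.5555,.2164,.3385],(293,160.5)),('s3',[.553,.224,.135],(290.1,217.3)),('s4',[.6617,.2757,.1347],(280.8,263.3))):
    s=dict(np.load('pics/'+f+'.npz'));T=np.linalg.inv(s['pose']);K=np.array([[s['fx'],0,s['cx']],[0,s['fy'],s['cy']],[0,0,1.]])
    pr=lambda h:cv2.projectPoints(np.array([np.array(t)+[0,0,h]]),cv2.Rodrigues(T[:3,:3])[0],T[:3,3],K,np.array(s['dist'],float))[0].ravel()
    r=least_squares(lambda h:pr(h[0])-px,[0]);print(f,r.x,r.fun,pr(0))
E
```

```text
s2 [0.02499299] [-1.37180629 -0.11268145] [290.97434101 168.33045021]
s3 [0.02769001] [0.11135215 0.01052357] [289.59648516 223.80557188]
s4 [0.01950331] [0.25936048 0.02077931] [280.72417814 267.49976068]
```

The real fingertips are about 25 mm above the reported TCP, while the body bottom at about +66 mm fits. I'll lift, go back to the centre, go 20 mm lower and push again.

```bash
python3 -m pendant '[[[0,0,25,0,0,0],[-36,-17,35,0,0,0],[-73,-34,35,0,0,0],[-109,-51,35,0,0,0],[-109,-51,10,0,0,0],[-109,-51,-20,0,0,0],[-109,-51,-20,0,0,0]]]'
python3 -m pendant '[[[14,6,0,0,0,0],[27,13,0,0,0,0],[36,17,0,0,0,0],[45,21,0,0,0,0],[50,23,0,0,0,0]]]'
python3 - <<'E'
from h import *
s=shot('scene','s5');o=get_obs();print(o['tool_pos'],o['force'])
cv2.imwrite('pics/c5.png',cv2.resize(s['pixels'][150:320,200:370],(600,600),interpolation=2)[:,:,::-1])
E
```

```text
clock: 6.0
tool_pos: [0.551, 0.2236, 0.1133]
orientation: [-179.8, 0.0, 114.4]
force: [-0.1, 0.1, 0.3]
opening: 0.0005
clock: 6.62
tool_pos: [0.6015, 0.2474, 0.1244]
orientation: [180.0, 0.1, 114.6]
force: [-34.2, -2.1, 71.9]
opening: 0.0002
[0.6048318  0.24914927 0.12593987] [-20.73937501  -0.39236883  58.42514587]
```

View pics/c5.png

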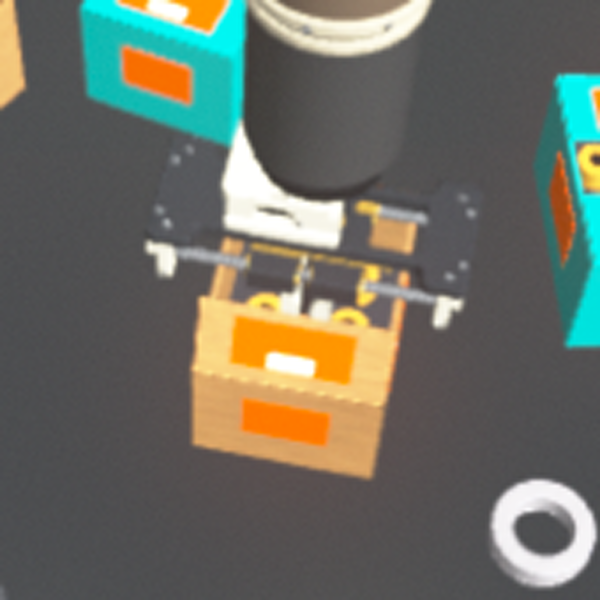

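There is a strong upward force of 58–72 N with the flap partly turned, so its edge is jammed under some gripper surface. I'll relieve it at once and measure the gripper's real profile with both cameras.

```bash
python3 -m pendant '[[[-3,-1,20,0,0,0],[-10,-5,40,0,0,0],[-30,-14,80,0,0,0],[-50,-23,120,0,0,0],[-50,-23,120,0,0,0]]]'
python3 - <<'E'
from h import *
a=shot('scene','s6');b=shot('top','t6');o=get_obs();print(o['tool_pos'],o['force'],o['clock'])
y=np.radians(24.9);C,S=np.cos(y),np.sin(y)
def loc(P,c):
    q=P-np.array(c);return np.stack([q[...,0]*C+q[...,1]*S,-q[...,0]*S+q[...,1]*C,q[...,2]],-1)*1e3
q=loc(world(a),o['tool_pos'])
for z in range(-40,150,8):
    m=(q[...,2]>z)&(q[...,2]<z+8)&(abs(q[...,0])<60)&(abs(q[...,1])<110)
    k=q[m]; 
    if len(k):print(z,len(k),np.percentile(k[:,0],[2,50,98]).round(),np.percentile(k[:,1],[2,50,98]).round())
for n,s in(('s',a),('t',b)):
    k=loc(world(s),[.5532,.2247,0])
    print(n,'table z',np.median(k[...,2][(abs(k[...,0])<200)&(abs(k[...,1])<200)&(k[...,2]<15)]))
    for sg in(-1,1):
        m=(k[...,2]>120)&(k[...,2]<180)&(abs(k[...,1])<60)&(sg*k[...,0]>20)&(sg*k[...,0]<150)
        kk=k[m]
        if len(kk):print(n,sg,len(kk),'ang',np.degrees(np.median(np.arctan2(kk[:,2]-110,85-sg*kk[:,0]))),'zmax',np.percentile(kk[:,2],98))
cv2.imwrite('pics/c6.png',np.hstack([cv2.resize(x,(400,400),interpolation=2) for x in(a['pixels'][110:310,190:390],b['pixels'][90:250,110:270])])[:,:,::-1])
E
```

```text
clock: 7.3
tool_pos: [0.5537, 0.2251, 0.2395]
orientation: [179.6, -0.1, 114.5]
force: [-0.5, -0.1, -0.0]
opening: 0.0004
[0.55276995 0.22477297 0.2354458 ] [0.32606591 0.00762913 0.15220686] 7.4
40 16 [ 5.  9. 10.] [-12.   1.  15.]
48 36 [ 5.  9. 11.] [-15.  -2.  16.]
56 38 [ 5.  9. 11.] [-15.  -0.  15.]
64 37 [ 6.  9. 11.] [-16.   1.  17.]
72 33 [ 5.  9. 11.] [-18.  -0.  18.]
80 12 [-11.   8.  11.] [-6. -3.  0.]
88 5 [-6.  9. 11.] [-4. -3. -1.]
96 2 [-9. -4.  2.] [-4. -4. -3.]
104 13 [ 5. 35. 38.] [-87. -13.  83.]
112 121 [-25.  36.  39.] [-86.  11.  85.]
120 339 [-28.  29.  38.] [-81.  16.  83.]
128 357 [-18.  27.  39.] [-84.  10.  84.]
136 214 [-20.  23.  38.] [-91.  24.  91.]
144 1320 [-36.   7.  37.] [-94.  20.  94.]
s table z -0.8217300564306029
s -1 138 ang 55.76663532689286 zmax 160.64805309926248
s 1 911 ang 75.38495693040485 zmax 168.09293819550282
t table z 1.0373589125944882
t -1 761 ang 54.449274539077635 zmax 160.64913057563942
```

View pics/c6.png

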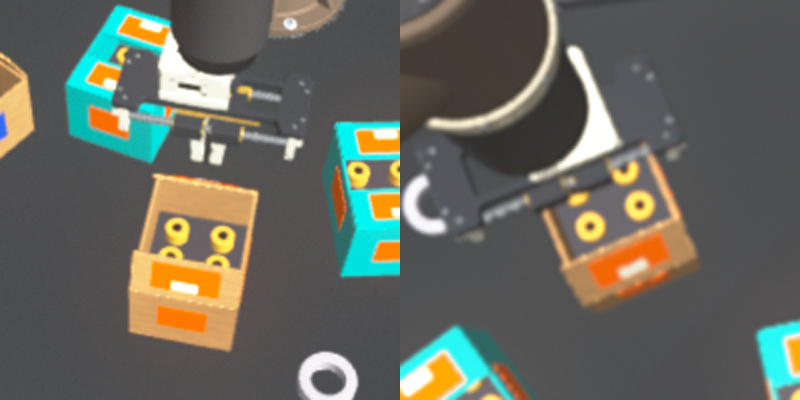

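Both cameras agree: the far flap is now at 75°, the near one at 55°. The real tips sit about 41 mm above the reported TCP, which explains the jam: the tip bottom was on the flap's edge. I'll descend to a true tip height of about 0.13 m and push again.

```bash
python3 -m pendant '[[[0,0,-40,0,0,0],[0,0,-80,0,0,0],[0,0,-110,0,0,0],[0,0,-130,0,0,0],[0,0,-147,0,0,0],[0,0,-147,0,0,0]]]'
python3 -m pendant '[[[14,6,0,0,0,0],[27,13,0,0,0,0],[41,19,0,0,0,0],[50,23,0,0,0,0],[59,27,0,0,0,0]]]'
python3 - <<'E'
from h import *
o=get_obs();print(o['force'],o['tool_pos'])
E
```

```text
clock: 8.15
tool_pos: [0.5518, 0.224, 0.0858]
orientation: [-179.8, 0.0, 114.4]
force: [-0.4, -0.1, 0.9]
opening: 0.0004
clock: 8.78
tool_pos: [0.6122, 0.2518, 0.0877]
orientation: [-180.0, 0.0, 114.5]
force: [-0.9, -0.8, 0.5]
opening: 0.0004
[-0.86380229 -0.80250936  0.4600311 ] [0.61215255 0.25181599 0.08773508]
```

Forces are light, so I continue to the full far-side push, then return to the centre and push the near flap.

```bash
python3 -m pendant '[[[9,4,0,0,0,0],[18,8,0,0,0,0],[27,13,0,0,0,0],[36,17,0,0,0,0],[45,21,0,0,0,0],[47,22,0,0,0,0],[47,22,0,0,0,0]]]'
python3 -m pendant '[[[-20,-9,0,0,0,0],[-60,-28,0,0,0,0],[-106,-49,0,0,0,0],[-120,-56,0,0,0,0],[-133,-62,0,0,0,0],[-142,-66,0,0,0,0],[-151,-70,0,0,0,0]]]'
python3 - <<'E'
from h import *
a=shot('scene','s7');o=get_obs();print(o['force'],o['tool_pos'])
cv2.imwrite('pics/c7.png',cv2.resize(a['pixels'][130:300,200:370],(600,600),interpolation=2)[:,:,::-1])
E
```

```text
clock: 9.65
tool_pos: [0.6592, 0.274, 0.0879]
orientation: [180.0, -0.0, 114.5]
force: [-0.1, 0.7, 0.5]
opening: 0.0007
clock: 10.52
tool_pos: [0.5085, 0.2043, 0.0883]
orientation: [179.9, -0.0, 114.5]
force: [1.8, 0.5, 1.7]
opening: 0.0005
[-0.85772572 -0.45035455  1.05559534] [0.50700953 0.2035018  0.08797853]
```

View pics/c7.png

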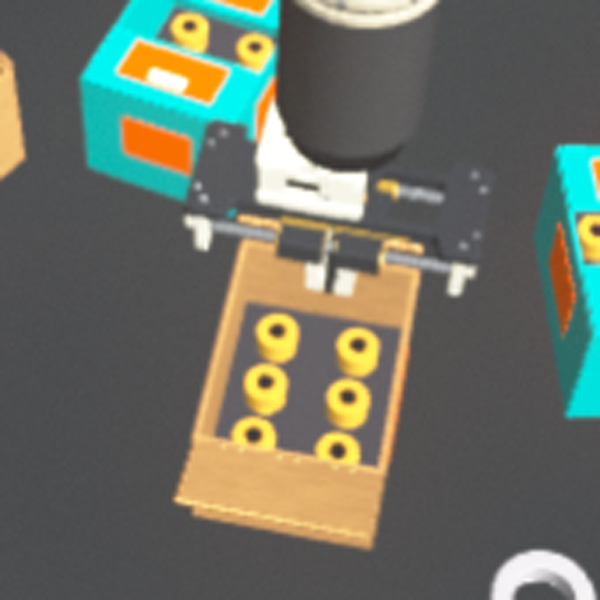

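The far flap now leans outwards (crop 280,490). I continue the near flap push, then back off and lift clear.

```bash
python3 -m pendant '[[[-9,-4,0,0,0,0],[-18,-8,0,0,0,0],[-27,-13,0,0,0,0],[-36,-17,0,0,0,0],[-45,-21,0,0,0,0],[-54,-25,0,0,0,0],[-61,-28,0,0,0,0],[-61,-28,0,0,0,0]]]'
python3 -m pendant '[[[20,9,0,0,0,0],[50,23,10,0,0,0],[50,23,60,0,0,0],[50,23,120,0,0,0],[50,23,180,0,0,0],[20,-30,220,0,0,0],[0,-85,240,0,0,0],[-10,-145,240,0,0,0],[-20,-205,240,0,0,0],[-20,-205,240,0,0,0]]]'
python3 - <<'E'
from h import *
a=shot('scene','s8');b=shot('top','t8');o=get_obs();print(o['force'],o['tool_pos'],o['clock'])
y=np.radians(24.9);C,S=np.cos(y),np.sin(y)
for n,s in(('s',a),('t',b)):
    q=world(s)-np.array([.5532,.2247,0]);k=np.stack([q[...,0]*C+q[...,1]*S,-q[...,0]*S+q[...,1]*C,q[...,2]],-1)*1e3
    for sg in(-1,1):
        m=(k[...,2]>117)&(k[...,2]<180)&(abs(k[...,1])<60)&(sg*k[...,0]>20)&(sg*k[...,0]<150)
        kk=k[m]
        if len(kk):print(n,sg,len(kk),'ang',np.degrees(np.median(np.arctan2(kk[:,2]-110,85-sg*kk[:,0]))),'zmax',np.percentile(kk[:,2],98))
cv2.imwrite('pics/c8.png',np.hstack([cv2.resize(x,(400,300),interpolation=2) for x in(a['pixels'],b['pixels'])])[:,:,::-1])
E
```

```text
clock: 11.58
tool_pos: [0.4459, 0.1752, 0.0879]
orientation: [-180.0, 0.0, 114.5]
force: [-0.9, 0.1, 0.0]
opening: 0.0004
clock: 12.82
tool_pos: [0.4255, -0.0323, 0.3282]
orientation: [180.0, 0.0, 114.2]
force: [0.2, 0.4, -0.3]
opening: 0.0005
[0.24622215 0.23893141 0.75544354] [ 0.42636315 -0.03011396  0.3277657 ] 12.925
s -1 626 ang 161.47686484889965 zmax 131.19750610874814
s 1 629 ang 160.46494997305672 zmax 130.87221542133906
t 1 741 ang 159.6357192283483 zmax 132.87432042950425
```

View pics/c8.png

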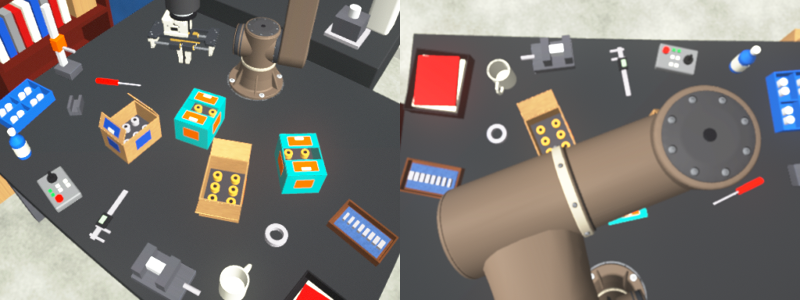

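Both flaps lean outwards at about 160°. The blue and turquoise cartons look unchanged, and the arm is clear with no contact force. I'll hand in.

```bash
python3 -c "
from plant import *
print(close_job())"
```

```text
the job is handed in; nothing more can be done
None
```

Both flaps of the orange-labelled carton are open, and the job is handed in. I pushed the far flap and then the near flap outwards with the shut fingers.

- **Flaps:** the depth images put both at about 160°, which is at or near their 2.8 rad stop. The near flap was measured from the scene camera only, because the arm hid it from the top camera.
- **Arm at hand-in:** clear of everything, with a contact force below 1 N, at about 13 s of the 40 s allowed.
- **Other cartons:** the arm was not moved near the blue carton or the turquoise look-alikes. The blue one and both turquoise ones look unchanged in the last scene picture. I did not measure them again.

**Two things went wrong on the way:**
- **Tip height:** the real fingertips sat about 41 mm above the reported tool point. The first push therefore passed over the far flap without touching it.
- **Jammed push:** the second push pressed the far flap's edge under the fingertips. It read about 72 N upwards and 80 N in all, under the 120 N wrist limit. I backed off, corrected the height, and forces at the later checks stayed under about 3 N. The geometry says the contact was at the fingertips and not on the gripper's body, where the limit is 40 N. I could not confirm that directly.

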